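Tare the scale and weigh the lemon

TASK

Weigh the lemon: zero the kitchen scale with the empty bowl on it by pressing straight down on the orange touch key with closed fingers until you feel about 10 N (at least 7 N, never more than 20 N) and keeping that push for a full second, then let go of the key, take the lemon from the board and set it down in the bowl, without dropping it in from high up. Leave the blue key alone and do not press the orange one again, keep the bowl upright on the weighing platform, and do not shift the onion, the garlic or the mug.

Things in the scene. Friction and masses are not known exactly. Their poses are not given: they have to be found in the camera images.
- scale: Fixed white kitchen scale, 180 x 260 mm, body top 20 mm above the worktop. Origin on the worktop under the centre of the square metal platform (160 mm, top at 30 mm); z up. The control panel is on its -y side: in a row along the scale's x, at y = -130 mm, two touch keys at x = -65 and +5 mm (either key in either place) and a flat black display at x = +60 mm.
- platform (a point): Centre of the top face of the metal weighing platform; axes as the scale's. The bowl stands here at the start, within about 10 mm. Over the back of the worktop hang wall cabinets: front at world x = 0.61 m, underside 0.48 m above the worktop; keep the wrist low or near the robot when moving about.
- tare_key: ORANGE touch key: flat disc 33 mm wide on a grey pillar 37 mm wide. Origin: centre of its foot on the panel, 20 mm above the worktop; z up. Pillars vary: the face is 5.5 to 11.5 mm above the origin, different at each start and not shown by this pose; only touch tells. The face gives at most 1.5 mm (spring, 5 N per mm, bottoms at 7.5 N, then rigid) and springs back.
- mode_key: BLUE touch key (not to be pressed): same shape, size and make as the orange one, 70 mm from it; origin at its foot on the panel, pillar of its own unknown height.
- bowl: White bowl with gold lines, rim 140 mm across, 69 mm high, flat foot 76 mm across, inner floor 8 mm above the origin, wall flaring steadily from foot to rim (inside about 82 mm wide at 30 mm height, 108 mm at 50 mm). Loose, about 0.22 kg. Origin at the centre of its underside, z up.
- board: Wooden chopping board, fixed, 230 x 340 x 21 mm. Origin at the centre of its underside on the worktop, long side along its y. Lemon, onion and garlic lie on its top in a row along its y, about 105 mm apart, in any order.
- lemon_centre (a point): Centre of the yellow lemon, 71 mm long along its x, 53 mm wide along its y, 51 mm high; it lies on the board, its centre about 25 mm above the board's top (about 46 mm above the worktop). Loose, about 0.1 kg. z up.
- onion: Brown onion, 79 mm across, 85 mm high, loose, on the board. Origin under its centre.
- garlic: White garlic bulb, 60 mm across, 59 mm high, loose, on the board. Origin under its centre.
- mug: Dark grey-blue mug, 81 x 120 x 94 mm with its handle, loose, on the worktop on the far -y side of the scale. Origin under its centre.

How it is judged:
By the outcome, as a careful person would: the job done as asked, in the order asked, and still so for the second after the job is handed in, with the robot touching nothing.
It also fails if it takes over 70 s, if anything falls off the work surface, if the arm or the gripper's body presses on something with over 40 N, if the wrist force passes 120 N, or if a joint passes its speed limit or range.

ROBOT

A 6-joint arm with a two-finger parallel gripper is mounted at the origin on a cart in front of the work surface, level with it; the furniture and walls round the work are solid. World frame = base frame: x ahead of the robot, y to its left, z up, the work surface at z = 0. Lengths are in m, angles in rad, forces in N, time in s.
With the tool pointing down it reaches from about 0.375 to 0.975 m from the base axis. Payload 3.8 kg.
Tool frame: the origin (TCP) lies at the very end of the fingers, on their centre line; the grasp point (between the pads) lies 19 mm behind it; z points along the fingers, y is the line along which they close (so a half turn about z gives the same grasp; the last joint's range is limited). The gripper opens to 85 mm and grips with 20 to 120 N. Pads are 22 mm wide; open, the fingers measure 114 mm over their backs; the gripper's body (76 mm by 85 mm) begins 54 mm behind the grasp point. The pads swing forward as they close: fully open they stand 13 mm farther back than shut.
Start: joints at [0.739, 0.264, 1.604, -0, 1.274, -0.037], TCP at [0.482, 0.473, 0.231] pointing down, gripper open.
Joint ranges: [-2.63, 2.63], [-0.94, 2.18], [0.31, 2.57], [-1.31, 4.45], [0, 2.66], [-2.55, 2.55]. Speed limits (rad/s): [2.57, 2.57, 3.14, 3.14, 3.14, 3.14].

INTERFACE

Orientations are given as a unit quaternion [w, x, y, z].
In Python, from rig import move_to, line_to, goto_joints, move_gripper, wait, solve_ik, get_obs, grab_frame, IKError, finish_job gives the robot as it stands. The module is installed in compiled form; this text tells all that it offers. Calls block until the motion is done:
- move_to(position, orientation): joint-space move of the TCP to a pose.
- line_to(position, attitude=None, velocity=0.15, threshold=None): straight line of the TCP; attitude=None keeps the orientation; velocity is the mean speed in m/s. With threshold (N) it stops when the force on the tool has changed by that much, and returns True; else False.
- goto_joints(angles): joint-space move.
- move_gripper(opening, squeeze=None): opening from 0.0 (shut) to 1.0 (fully open); squeeze is the grip in N (None keeps the last); returns when the fingers have stopped.
- wait(seconds).
- solve_ik(position, orientation): joint angles nearest the present ones, or None.
- get_obs(): the state.
- grab_frame(name): name is "scene" or "side" or "wrist"; returns a dict with "pixels" (480x640x3 uint8, red, green, blue), "range_z" (480x640 float32, m along the optical axis (not along the pixel's ray), 0 where there is no reading), "fx", "fy", "cx", "cy" (pixels), "R" (3x3) and "t" (3): a world point X has camera coordinates R X + t; the wrist camera has in their place "hand_eye" (4x4, takes a point from camera to tool coordinates, whose origin is the TCP and whose axes are the flange's). Camera axes: x right, y down, z forward; pixel columns grow to the right and rows downward; lengths in m; the calibration is good to about 2 mm. A picture is of the moment at which its call begins: read the wrist's pose just before it.
A pose or a line that the arm cannot do raises IKError and nothing moves.
- finish_job(): hands the job in; it is judged then, once.
The state is a dict: "clock": time; "q": joint angles; "dq": joint speeds; "tau": joint torques, N m; "ee_pos": TCP position; "tool_rot": TCP orientation; "ft_force": force on the tool from outside, world axes, zero at the start; "torque": the same for the moment, N m; "width": opening from 0.0 (shut) to 1.0 (fully open); "grasp_force": force on a finger pad.
Only numpy, scipy, OpenCV 4.12 (cv2) and the standard library are available. Lean on these libraries where they do the work, as an engineer would, in place of code of your own. Each camera call takes 0.05 s, during which the arm holds its last target. There are 200 camera calls.

## Working session

There is one attempt and no reset: what is moved stays moved. The work goes in short steps, each a Python script; the robot and the scene stay as the last script left them, time stands still between calls to the robot, and variables do not carry over. Pictures are saved under pics/ and viewed, at most 10 in all, crops included, and the job is handed in when it is done.

```bash
mkdir -p pics
python3 - <<'E'
from rig import *
import cv2,pickle
o=get_obs();print(o)
for n in("scene","side"):
    f=grab_frame(n);cv2.imwrite(f"pics/{n}0.png",f["pixels"][:,:,::-1]);pickle.dump(f,open(n+".pkl","wb"))
    print(n,f["fx"],f["cx"],f["cy"],f["R"],f["t"],-f["R"].T@f["t"])
E
```

```text
{'clock': 0.0, 'q': array([ 7.39057486e-01,  2.64807973e-01,  1.60541563e+00, -2.02494840e-05,
        1.27368146e+00, -3.68902160e-02]), 'dq': array([ 0.00096007, -0.00021695,  0.00035681, -0.00192172, -0.00096184,
       -0.0015361 ]), 'tau': array([-2.32499397e-04, -5.15113950e+01, -3.67318797e+01, -2.12507343e-04,
        1.29198306e-02,  7.70836664e-06]), 'ee_pos': array([0.48123499, 0.47225996, 0.2299026 ]), 'tool_rot': array([-4.77739749e-04,  3.87041686e-01,  9.22061493e-01, -1.05293582e-03]), 'ft_force': array([-0.97415318,  0.02533562, -0.13183197]), 'torque': array([-0.03114761,  0.0330053 ,  0.05374526]), 'grasp_force': 0.0, 'width': 1.0002201588121242}
scene 477.6186126313977 324.9468755396841 242.4185991346475 [[-0.83339805 -0.55222166 -0.02233655]
 [-0.26364918  0.43276267 -0.86209372]
 [ 0.48573325 -0.71257821 -0.50625635]] [0.37211458 0.20516053 1.0788943 ] [-0.15984486  0.88550049  0.73137646]
side 608.8312104640701 301.9045322597243 235.7773444874948 [[-0.36707693 -0.93018181  0.00404062]
 [-0.60482717  0.23537773 -0.76077685]
 [ 0.70670972 -0.28170751 -0.64900097]] [0.1494291  0.36637551 1.25796093] [-0.61256738  0.40713663  1.09454408]
```

View pics/scene0.png

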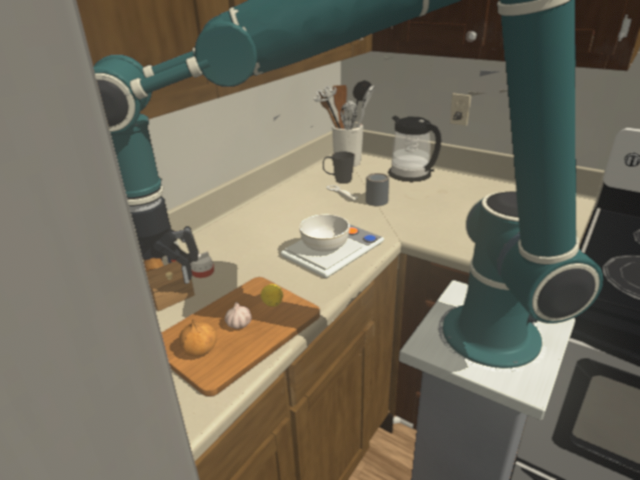

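View pics/side0.png

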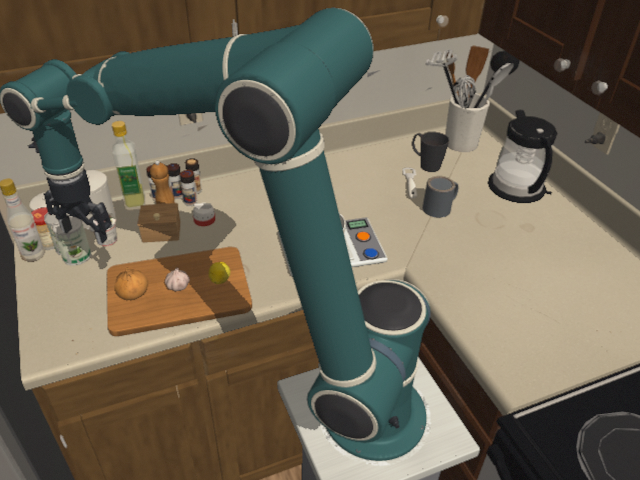

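The scene view shows the lemon at about (272,294), the bowl at (325,231), the orange key at (352,230) and the blue key at (370,238). The side view shows the lemon at (220,271), orange at (363,237) and blue at (371,253); the arm hides the bowl there.

```bash
cat > h.py <<'E'
import numpy as np,cv2
from scipy.spatial.transform import Rotation as Ro
HSV=dict(lemon=((23,130,60),(35,255,255)),orange=((5,180,180),(18,255,255)),blue=((105,150,80),(125,255,255)))
def pose(f,o=None):
    "camera-to-world R, centre"
    if "R" in f: return f["R"].T,-f["R"].T@f["t"]
    w,x,y,z=o["tool_rot"];T=np.eye(4);T[:3,:3]=Ro.from_quat([x,y,z,w]).as_matrix();T[:3,3]=o["ee_pos"]
    T=T@f["hand_eye"];return T[:3,:3],T[:3,3]
def ray(f,uv,o=None):
    R,c=pose(f,o);d=np.array([(uv[0]-f["cx"])/f["fx"],(uv[1]-f["cy"])/f["fy"],1]);return c,R@d
def plane(f,uv,z,o=None):
    c,d=ray(f,uv,o);return c+d*(z-c[2])/d[2]
def mask(f,name):
    return cv2.inRange(cv2.cvtColor(f["pixels"],cv2.COLOR_RGB2HSV),*HSV[name])
def blobs(m,amin=30):
    n,l,s,c=cv2.connectedComponentsWithStats(m);return sorted([(int(s[i,4]),*c[i].round(1),i) for i in range(1,n) if s[i,4]>=amin],reverse=True),l
def down(yaw):
    "tool z down, tool y axis at world angle yaw"
    y=np.array([np.cos(yaw),np.sin(yaw),0]);z=np.array([0,0,-1.]);x=np.cross(y,z)
    q=Ro.from_matrix(np.c_[x,y,z]).as_quat();return [q[3],q[0],q[1],q[2]]
E
python3 - <<'E'
from h import *;import pickle
np.set_printoptions(precision=4,suppress=True)
for n in("scene","side"):
    f=pickle.load(open(n+".pkl","rb"))
    for k,z in(("lemon",.046),("orange",.0285),("blue",.0285)):
        for b in blobs(mask(f,k))[0][:5]:
            p=plane(f,b[1:3],z)
            u,v=map(round,b[1:3]);r=f["range_z"][v,u];c,d=ray(f,b[1:3])
            print(n,k,b,p,c+d*r)
E
```

```text
scene lemon (327, np.float64(271.3), np.float64(294.8), 1) [0.4707 0.1946 0.046 ] [0.4559 0.2108 0.0621]
side lemon (352, np.float64(218.9), np.float64(272.5), 13) [0.4734 0.195  0.046 ] [0.4521 0.1992 0.0666]
side orange (75, np.float64(362.8), np.float64(235.4), 1) [ 0.4901 -0.2095  0.0285] [ 0.4952 -0.2124  0.0235]
side blue (78, np.float64(370.6), np.float64(252.3), 1) [ 0.4211 -0.1987  0.0285] [ 0.4249 -0.2008  0.0246]
```

```bash
cat > look.py <<'E'
from rig import *;from h import *;import pickle,sys
np.set_printoptions(precision=4,suppress=True)
def shot(n):
    wait(.1)
    o=get_obs();f=grab_frame("wrist");pickle.dump((o,f),open(n+".pkl","wb"));cv2.imwrite(f"pics/{n}.png",f["pixels"][:,:,::-1]);return o,f
def rep(o,f,k,z,amin=100):
    for b in blobs(mask(f,k),amin)[0][:4]:
        m=(blobs(mask(f,k),amin)[1]==b[3]).astype(np.uint8);c=max(cv2.findContours(m,0,1)[0],key=cv2.contourArea)
        e=cv2.minAreaRect(c);P=[plane(f,x,z,o)[:2] for x in cv2.boxPoints(e)]
        s=[P[1]-P[0],P[2]-P[1]];L=max(s,key=np.linalg.norm)
        print(k,b[:3],plane(f,e[0],z,o),"sides",[np.linalg.norm(x).round(4) for x in s],"long yaw",np.arctan2(L[1],L[0]))
E
python3 - <<'E'
from look import *
move_to([.43,.195,.23],down(.5));o,f=shot("lem");rep(o,f,"lemon",.046);print(f["hand_eye"],f["fx"],o["q"])
move_to([.45,-.17,.23],down(-.3));o,f=shot("key")
rep(o,f,"orange",.0285);rep(o,f,"blue",.0285);print(o["q"],o["ee_pos"],get_obs()["clock"])
cv2.imwrite("pics/both.png",np.hstack([cv2.resize(cv2.imread(f"pics/{n}.png"),(400,300)) for n in("lem","key")]))
E
```

```text
lemon (2827, np.float64(356.1), np.float64(235.8)) [0.4733 0.1951 0.046 ] sides [np.float64(0.057), np.float64(0.0553)] long yaw 1.8076561350513656
[[-0.0006 -0.963  -0.2696  0.0682]
 [ 1.     -0.0007  0.0003  0.0006]
 [-0.0005 -0.2696  0.963  -0.1428]
 [ 0.      0.      0.      1.    ]] 354.6890966601414 [ 0.3745 -0.1251  2.0202  0.0003  1.2457 -0.127 ]
orange (724, np.float64(370.5), np.float64(237.6)) [ 0.4921 -0.2105  0.0285] sides [np.float64(0.0297), np.float64(0.0308)] long yaw -1.0751294213660414
blue (712, np.float64(302.5), np.float64(247.1)) [ 0.4239 -0.2006  0.0285] sides [np.float64(0.0301), np.float64(0.0308)] long yaw -1.8703963714833658
[-0.4109 -0.1084  2.0061  0.0004  1.244  -0.113 ] [ 0.4503 -0.1689  0.23  ] 2.8583
```

View pics/both.png

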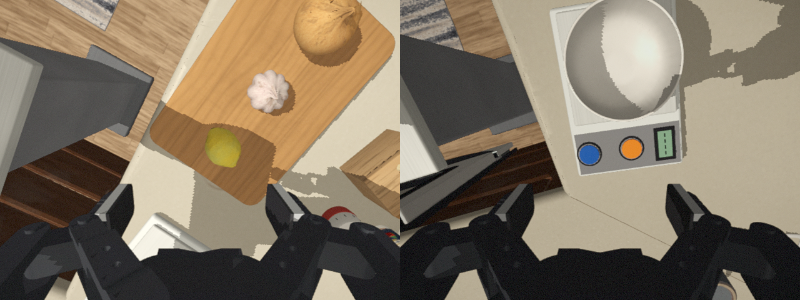

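The left half shows the lemon at (222,147), beside the garlic. The right half shows the blue key at (590,153), the orange at (631,148) and the bowl at (624,58). The keys are 69 mm apart, matching the 70 mm given, so I press orange now.

Run:
```python
from look import *
K=[.4915,-.2100];q=down(-.147)
move_gripper(0.0)
move_to([*K,.12],q);line_to([*K,.045],velocity=.08);wait(.4)
b=np.mean([(wait(.02),get_obs()["ft_force"][2])[1] for _ in range(10)])
print("base",b,get_obs()["ee_pos"],get_obs()["width"])
F=lambda:np.mean([(wait(.02),get_obs()["ft_force"][2])[1] for _ in range(3)])-b
hit=line_to([*K,.022],velocity=.008,threshold=2);wait(.2)
z=get_obs()["ee_pos"][2];f=F();print(hit,z,f)
if hit:
    n=0
    while f<9.5 and n<40:
        z-=.0003 if f<6 else .00015;n+=1
        line_to([*K,z],velocity=.01);wait(.1);f=F();print(round(z,5),round(f,2),end="; ")
    h=[]
    t0=get_obs()["clock"]
    while get_obs()["clock"]<t0+1.4: wait(.05);h.append(get_obs()["ft_force"][2]-b)
    print("\nhold",min(h),max(h),get_obs()["ee_pos"])
line_to([*K,.15],velocity=.1);print(get_obs()["clock"])
```

```text
base 0.01798903025404357 [ 0.4915 -0.21    0.045 ] -0.0012322244731539052
True 0.025517292508548204 4.423974552285113
0.02522 5.06; 0.02492 6.29; 0.02477 6.32; 0.02462 6.87; 0.02447 7.14; 0.02432 8.1; 0.02417 9.48; 0.02402 10.39; 
hold 9.576276605613735 11.532579871701664 [ 0.4916 -0.21    0.0248]
14.225
```

The key bottomed and I held 9.6–11.5 N for 1.4 s. Next is a closer look at the lemon, and the bowl rim from the earlier frame.

Run:
```python
from look import *
line_to([.4,-.17,.22],velocity=.2)
move_gripper(1.0)
move_to([.47,.19,.19],down(.5));o,f=shot("lem2")
HSV["lemon"]=((22,90,30),(40,255,255));rep(o,f,"lemon",.046);rep(o,f,"lemon",.05)
m=mask(f,"lemon");im=f["pixels"][:,:,::-1].copy();cv2.drawContours(im,cv2.findContours(m,0,1)[0],-1,(255,0,255),1)
o2,g=pickle.load(open("key.pkl","rb"));h=cv2.cvtColor(g["pixels"],cv2.COLOR_RGB2HSV);im2=g["pixels"][:,:,::-1].copy()
# bowl rim: points with range height near the rim
R,c=pose(g,o2);v,u=np.mgrid[:480,:640];d=np.stack([(u-g["cx"])/g["fx"],(v-g["cy"])/g["fy"],np.ones(u.shape)],-1)
X=c+(d@R.T)*g["range_z"][...,None];s=(abs(X[...,2]-.097)<.006)&(abs(X[...,0]-.505)<.12)&(abs(X[...,1]+.08)<.12)
P=X[s][:,:2];A=np.c_[2*P,np.ones(len(P))];w=np.linalg.lstsq(A,(P**2).sum(1),rcond=None)[0];print("bowl",w[:2],np.sqrt(w[2]+w[:2]@w[:2]),len(P))
im2[s]=(0,0,255)
cv2.imwrite("pics/both2.png",np.hstack([cv2.resize(x,(400,300)) for x in(im,im2)]));print(get_obs()["clock"],o["ee_pos"])
```

```text
lemon (3855, np.float64(324.0), np.float64(218.7)) [0.4729 0.1952 0.046 ] sides [np.float64(0.0576), np.float64(0.0549)] long yaw 1.8074628113691629
lemon (3855, np.float64(324.0), np.float64(218.7)) [0.4724 0.196  0.05  ] sides [np.float64(0.0568), np.float64(0.0542)] long yaw 1.8074628113691622
bowl [ 0.5058 -0.0853] 0.06775869580904961 3366
17.2917 [0.4704 0.1889 0.1902]
```

View pics/both2.png

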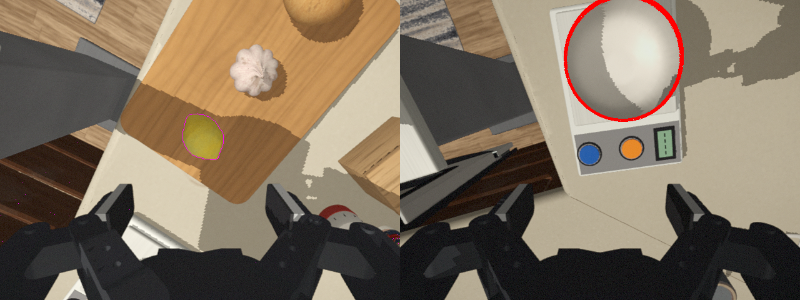

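The contour follows the lemon cleanly, with its tips near (186,118) and (218,158) in the left half. The red rim fit follows the bowl's rim (radius 68 mm, about 70 expected; centre 4 mm from the platform's). Next I compute the lemon's axis and grasp it.

Run:
```python
from look import *
from scipy.spatial.distance import pdist,squareform
o,f=pickle.load(open("lem2.pkl","rb"));HSV["lemon"]=((22,90,30),(40,255,255))
c=max(cv2.findContours(mask(f,"lemon"),0,1)[0],key=cv2.contourArea)[:,0]
P=np.array([plane(f,x,.046,o)[:2] for x in c]);D=squareform(pdist(P));i,j=np.unravel_index(D.argmax(),D.shape)
v=P[i]-P[j];a=np.arctan2(v[1],v[0]);n=np.array([-np.sin(a),np.cos(a)])
m=cv2.moments(c);C=plane(f,(m["m10"]/m["m00"],m["m01"]/m["m00"]),.046,o)[:2]
y=(a+np.pi/2+np.pi/2)%np.pi-np.pi/2
print("len",D.max(),"axis",a,"width",np.ptp(P@n),"mid",(P[i]+P[j])/2,"cen",C,"yaw",y)
C=(C+(P[i]+P[j])/2)/2
q=down(y);print(solve_ik([*C,.1],q))
move_to([*C,.13],q);print(line_to([*C,.028],velocity=.08,threshold=6),get_obs()["ee_pos"])
move_gripper(.3,25);wait(.3);s=get_obs();print(s["width"],s["grasp_force"])
line_to([*C,.13],velocity=.1);s=get_obs();print(s["width"],s["grasp_force"],s["ft_force"],s["clock"])
o,f=shot("held")
```

```text
len 0.07041892819659043 axis 2.588976840408916 width 0.052696164032229875 mid [0.4735 0.1939] cen [0.4726 0.1946] yaw 1.0181805136140198
[ 0.341   0.0781  2.0792 -0.      0.9843 -0.6772]
False [0.4737 0.1945 0.0286]
0.5913099018573795 25.565010337159038
0.595217233871453 26.15244073793292 [ 0.0546  0.1522 -0.9256] 21.175
```

View pics/held.png

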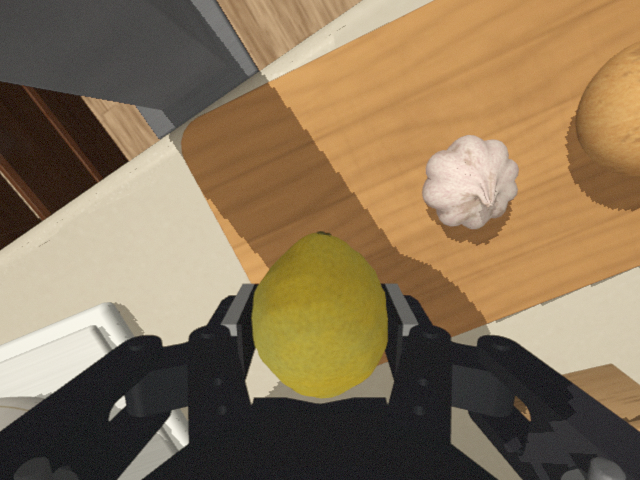

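The lemon is held centred between the pads, around pixel (320,315), with its ends sticking out fore and aft; the garlic is untouched at (470,182). I carry it to the bowl.

Run:
```python
from look import *
B=[.506,-.0845];q=down(.45)
p=get_obs()["ee_pos"];line_to([p[0],p[1],.2],velocity=.15)
move_to([*B,.19],q);line_to([*B,.10],velocity=.1);wait(.2)
print(get_obs()["width"],get_obs()["ft_force"])
print(line_to([*B,.058],velocity=.03,threshold=2.5));wait(.2);s=get_obs();print(s["ee_pos"],s["ft_force"],s["clock"])
z=s["ee_pos"][2]
move_gripper(.68);wait(.3);print(get_obs()["ft_force"],get_obs()["width"],get_obs()["grasp_force"])
line_to([*B,z+.03],velocity=.05);move_gripper(.85);line_to([*B,.2],velocity=.1)
line_to([.42,-.085,.23],velocity=.15);o,f=shot("placed");g=grab_frame("scene")
cv2.imwrite("pics/end.png",np.hstack([cv2.resize(f["pixels"],(400,300)),cv2.resize(g["pixels"][140:380,140:460],(400,300))])[:,:,::-1]);print(get_obs()["clock"])
```

```text
0.5898187105878544 [ 0.6029 -0.1795 -1.2418]
False
[ 0.5061 -0.0845  0.0582] [ 0.049   0.8773 -0.8538] 26.025
[-0.0246 -0.0083  0.5504] 0.6808664403300765 0.0
29.8417
```

View pics/end.png

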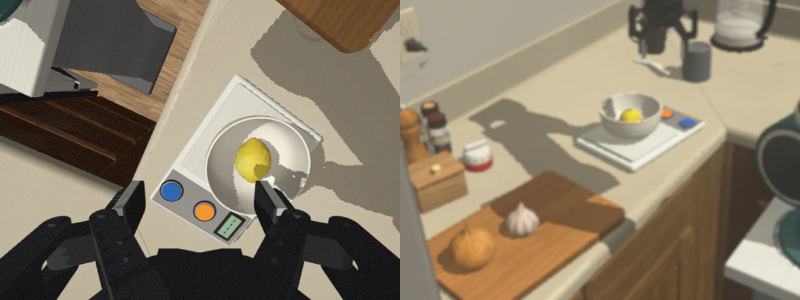

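The lemon lies in the upright bowl on the platform, at (253,160) in the left half and (631,116) in the right. The onion, garlic and mug stand where they were, and the gripper is clear.

```bash
python3 -c "
from rig import *
wait(.5);print(get_obs()['ft_force'],finish_job())"
```

```text
the job is handed in; nothing more can be done
[-0.54049777 -0.0183447  -1.20509364] None
```

The scale was zeroed with one orange-key press held at about 10 N for 1.4 s, the lemon was released about 1 cm above the bowl's floor and lies in the upright bowl, and the job was handed in at about 30 s.

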